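Load the filter cassette into the reader

TASK

Take the cassette that carries the round filter (the one with the grip tab) out of the drying rack and slide it down into the slot on top of the filter reader, all the way to the bottom before you let go. Leave it standing there, and leave the plain cover plate where it stands in the rack.

Things in the scene. Friction and masses are not known exactly. Their poses are not given: they have to be found in the camera images.
- cassette: Upright aluminium cassette, 70 mm wide (its y), 10 thick (its x), frame 83 high, with a pale round 52 mm filter; a centred grip tab 34 mm wide, 10 thick rises to 105 mm over the underside. 0.1 kg. Origin: centre of underside, z up. Stands loose in one of the rack's two pockets: underside 10 mm above the table, walls 22 mm up its sides, 2 mm play. Pinch the tab along x; lift straight up.
- cover_plate: Plain solid aluminium plate, 70 mm (its y) x 10 mm (its x) x 83 mm high, no filter and no tab, standing in the other pocket of the same rack, in line with the cassette (centres 97 mm apart along y). Origin: centre of the underside. It stays where it is.
- slot_floor (a point): Centre of the floor, 10 mm above the table, of the top slot of the fixed filter reader: grey box 110 (x) x 150 (y) x 58 mm high, green display to -x. Slot 18 mm wide (x), 84 long (y), 48 deep; above it metal guide lips flare to 38 x 104 mm at 62 mm over the floor. z up. Cassette fits either way round, its y along the slot's; seated, its underside is here, tab top 105 mm above.

How it is judged:
On the way:
1. the cassette is lowered to the bottom of the slot (within 10 mm) while the gripper still touches it (horizontal distance between cassette and slot_floor below 0.014 m and z of cassette in the frame of slot_floor below 0.01 m and contact force between the fingers and cassette above 0.3 N), for 0.05 s.
At the end, for the whole second after the job is handed in: The cassette stands at rest in the reader's slot, its underside within 8 mm of the slot's floor in height and within 14 mm of its centre sideways, upright to 17 degrees; the cover plate still stands in the rack, within 30 mm of where it was and upright to 17 degrees (horizontal distance between cassette and slot_floor below 0.014 m and z of cassette in the frame of slot_floor below 0.008 m and angle between each of cassette, cover_plate's own z axis and vertical below 0.3 rad and linear speed of cassette below 0.03 m/s and distance of cover_plate from where it was at the start of the episode below 0.03 m); the robot touches nothing.
It also fails if it takes over 40 s, if anything falls off the work surface, if the arm or the gripper's body presses on something with over 40 N, if the wrist force passes 120 N, or if a joint passes its speed limit or range.

ROBOT

A 6-joint arm with a two-finger parallel gripper is mounted at the origin on a cart in front of the work surface, level with it; the furniture and walls round the work are solid. World frame = base frame: x ahead of the robot, y to its left, z up, the work surface at z = 0. Lengths are in m, angles in rad, forces in N, time in s.
With the tool pointing down it reaches from about 0.3 to 0.75 m from the base axis. Payload 8.5 kg.
Tool frame: the origin (TCP) lies between the finger pads; the fingertips stand 8 mm ahead of it and the grasp point (between the pads) lies 11 mm behind it (r.finger_overhang is the distance from the TCP to the fingertips, in m); z points along the fingers, y is the line along which they close (so a half turn about z gives the same grasp; the last joint's range is limited). The gripper opens to 85 mm and grips with 20 to 120 N. Pads are 22 mm wide; open, the fingers measure 114 mm over their backs; the gripper's body (76 mm by 85 mm) begins 54 mm behind the grasp point. The pads swing forward as they close: fully open they stand 13 mm farther back than shut.
Start: joints at [-1.404, 0.381, 1.297, -0, 1.464, -0.215], TCP at [0.205, -0.51, 0.239] pointing down, gripper open.
Joint ranges: [-3.11, 3.11], [-0.89, 2.33], [0.22, 2.48], [-1.42, 4.56], [0.17, 2.85], [-2.88, 2.88]. Speed limits (rad/s): [2.39, 2.39, 3.14, 3.14, 3.14, 3.14].

INTERFACE

Orientations are given as a unit quaternion [w, x, y, z].
In Python, from station import r gives the robot as it stands. The module is installed in compiled form; this text tells all that it offers.
- The arm moves only by the tool servo_tool, never from a script. Its argument "increments" is a list of rows, each a list of 3 entries, a list of its own where there are three numbers: the shift along the world's x, y, z in mm, then the turn, a rotation vector about the world's x, y, z in rad, then the finger opening in mm, from 0 to 85.4. In form: [[[dx, dy, dz], [rx, ry, rz], hand], ...]. A call has 1 to 12 rows; each row shifts and turns the commanded pose from where the row before left it; what a row does not reach is not made up. A row lasts 1/8 s, in which the tool goes at most 62.5 mm and 10.7 degrees, less where a joint would pass 70% of its speed; a pose out of reach is approached as far as the arm can. A call is refused whole if a number of a shift passes 62.5 or a number of a turn 0.188, either way. A call with a gripper value outside its range is refused whole. The fingers move at their own pace and stop on an object; "newtons" is the grip in N (left out, the last holds). Time passes only in rows, so rows that do not move let the fingers close. It gives the time, the measured TCP pose, the force, the opening and the grip force at its end, in the units of the state.
- r.get_obs(): the state, without advancing time (a new reading comes with each control period).
- r.get_image(name): name is "scene" or "top" or "wrist"; returns the picture (420x560x3 uint8, blue, green, red); there is no depth.
- r.get_calibration(name): a dict with "fx", "fy", "cx", "cy" (pixels), "view" (4x4, takes a point from world to camera coordinates); the wrist camera has in their place "tool_from_camera" (4x4, takes a point from camera to tool coordinates, whose origin is the TCP and whose axes are the flange's). Camera axes: x right, y down, z forward; pixel columns grow to the right and rows downward; lengths in m; the calibration is good to about 2 mm. A picture is of the moment at which its call begins: read the wrist's pose just before it. get_calibration takes no time and is no camera call.
- r.sign_off(): hands the job in; it is judged then, once.
Trained networks look in the newest picture that a camera, given by its name, has taken for a name from the list of things; names that differ only in an ending like _2 or _b are one class to them, and where a whole thing is asked for, a point or a joint stands for the part that bears it (a point fixed in the world has none). Each returns a list of dicts, best first, with "confidence" (0 to 1); they miss things now and then, are a little off and sometimes report something else, mostly with a low value. They report only what shows in the picture. A call takes as long as a camera call.
- r.recognise(camera, thing): "xyz" ([x, y, z] in m, in world coordinates, good to about 4 mm: the middle of the surface that is visible of it).
- r.mark_of(camera, thing): "xyz" ([x, y, z] in m, in world coordinates, good to about 4 mm: a listed point, or the origin of a listed thing).
The state is a dict: "time_s": time; "joint_pos": joint angles; "dq": joint speeds; "tau": joint torques, N m; "eef_pos": TCP position; "eef_rot": TCP orientation; "force": force on the tool from outside, world axes, zero at the start; "moment": the same for the moment, N m; "width": finger opening in m; "finger_force": force on a finger pad.
Only numpy, scipy, OpenCV 4.12 (cv2) and the standard library are available. Lean on these libraries where they do the work, as an engineer would, in place of code of your own. Each camera call takes 0.05 s, during which the arm holds its last target. There are 200 camera calls.

## Working session

There is one attempt and no reset: what is moved stays moved. The work goes in short steps, Python scripts to look and compute and a tool call to move; the robot and the scene stay as the last step left them, time stands still between calls to the robot, and variables do not carry over. Pictures are saved under pics/ and viewed, at most 10 in all, crops included, and the job is handed in when it is done.

Besides the shell and the picture viewer there is one more tool, called after "Call:" as name([rows], argument=value, ...), one row to a line, values as JSON. servo_tool: Moves the arm, as the interface text tells. Its arguments: {"type":"object","properties":{"increments":{"type":"array"},"newtons":{"type":"number"}},"required":["increments"]}

```bash
mkdir -p pics; python3 - <<'E'
from station import r
import cv2,numpy as np
o=r.get_obs();print(o['time_s'],o['eef_pos'],o['eef_rot'],o['width'],r.finger_overhang)
ims=[]
for c in("scene","top"):
    im=r.get_image(c);cv2.imwrite(f'pics/{c}0.png',im)
    for t in("cassette","cover_plate","slot_floor"):
        for f in("recognise","mark_of"):
            print(c,t,f,[(np.round(d['xyz'],4).tolist(),round(d['confidence'],2)) for d in getattr(r,f)(c,t)[:2]])
    k=r.get_calibration(c);print(k['fx'],k['fy'],k['cx'],k['cy'],np.round(k['view'],3).tolist())
E
```

```text
0.0 [ 0.20485495 -0.51010812  0.23870738] [-7.40238607e-04  9.81835210e-01  1.89734217e-01  1.76092058e-06] 0.08556044607175861 0.008
scene cassette recognise [([0.4956, 0.1007, 0.0702], 0.92)]
scene cassette mark_of [([0.5046, 0.0952, 0.0101], 0.83)]
scene cover_plate recognise [([0.5151, 0.0094, 0.0707], 0.6)]
scene cover_plate mark_of [([0.5191, -0.0005, 0.0118], 0.95)]
scene slot_floor recognise [([0.4777, -0.2018, 0.06], 0.79)]
scene slot_floor mark_of [([0.4908, -0.2315, 0.0109], 0.78)]
538.5367620758833 538.5367620758833 289.00878452146924 209.12817230968528 [[-0.861, -0.508, -0.005, 0.375], [-0.32, 0.551, -0.77, 0.264], [0.394, -0.662, -0.638, 0.925], [0.0, 0.0, 0.0, 1.0]]
top cassette recognise [([0.5011, 0.0966, 0.0883], 0.73)]
top cassette mark_of [([0.5009, 0.1023, 0.011], 0.67)]
top cover_plate recognise [([0.5207, 0.0033, 0.0835], 0.57)]
top cover_plate mark_of [([0.5231, 0.0024, 0.0104], 0.66)]
top slot_floor recognise [([0.4859, -0.2301, 0.0619], 0.56)]
top slot_floor mark_of [([0.4843, -0.2317, 0.0089], 0.83)]
492.9215839628449 492.9215839628449 276.34837244300866 201.99310371690746 [[-0.014, -1.0, -0.01, -0.112], [-0.99, 0.016, -0.14, 0.508], [0.14, 0.008, -0.99, 0.847], [0.0, 0.0, 0.0, 1.0]]
```

View pics/scene0.png

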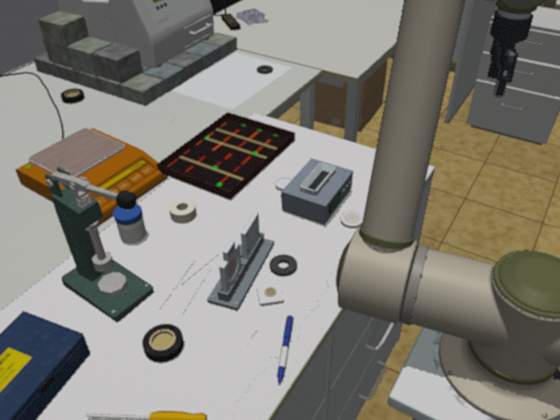

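View pics/top0.png

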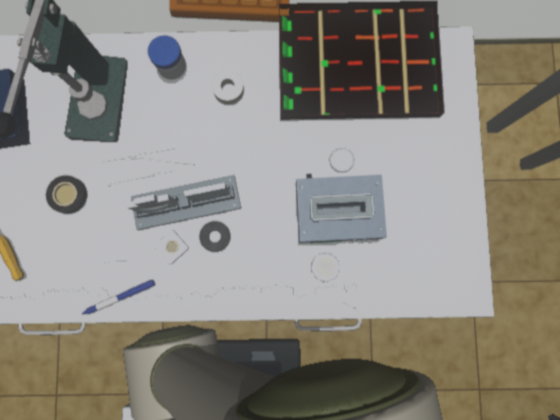

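The scene view shows the rack at about (240,265), with the cassette at its +y end, and the reader at about (318,188). In the top view the rack is at about (187,202), yawed about 0.18 rad, and the slot runs (310..372, 207), yawed about 0.05 rad. I'll move over the reader first.

Call:
servo_tool([
  [[30,30,10],[0,0,0.155],85],
  [[30,30,10],[0,0,0.155],85],
  [[35,35,10],[0,0,0.155],85],
  [[35,35,10],[0,0,0.155],85],
  [[35,35,10],[0,0,0.155],85],
  [[35,35,10],[0,0,0.155],85],
  [[35,35,10],[0,0,0.155],85],
  [[35,35,10],[0,0,0.155],85],
  [[0,0,0],[0,0,0],85],
  [[0,0,0],[0,0,0],85],
])

```text
time_s: 1.95
eef_pos: [0.4746, -0.2406, 0.3191]
eef_rot: [-0.0, 0.689, 0.725, -0.0]
force: [-0.7, -0.6, -0.2]
width: 0.0848
finger_force: 0.0
```

```bash
cat > h.py <<'E'
from station import r
import cv2,numpy as np
from scipy.spatial.transform import Rotation as R
def pose():
    o=r.get_obs();q=o['eef_rot'];T=np.eye(4)
    T[:3,:3]=R.from_quat([q[1],q[2],q[3],q[0]]).as_matrix();T[:3,3]=o['eef_pos'];return o,T
def look(fn,things):
    o,T=pose();im=r.get_image('wrist');cv2.imwrite(fn,im)
    k=r.get_calibration('wrist');W=T@np.array(k['tool_from_camera'])
    np.savez(fn[:-4]+'.npz',W=W,K=[k['fx'],k['fy'],k['cx'],k['cy']])
    print(o['time_s'],np.round(o['eef_pos'],4),'head',np.arctan2(T[1,0],T[0,0]).round(4),'z',T[:3,2].round(4),'q',np.round(o['joint_pos'],3),'cam',W[:3,3].round(3),'camz',W[:3,2].round(2))
    for t in things:
        for f in("recognise","mark_of"):
            print(t,f,[(np.round(d['xyz'],4).tolist(),round(d['confidence'],2)) for d in getattr(r,f)('wrist',t)[:2]])
def px(npz,u,v,z):
    d=np.load(npz);fx,fy,cx,cy=d['K'];W=d['W']
    a=W[:3,:3]@[(u-cx)/fx,(v-cy)/fy,1];c=W[:3,3];return c+a*(z-c[2])/a[2]
E
python3 -c "
from h import *
look('pics/w1.png',['slot_floor','cassette'])"
```

```text
1.95 [ 0.4746 -0.2406  0.3191] head 1.6208 z [-6.e-04  1.e-04 -1.e+00] q [-0.692  0.305  1.184 -0.     1.653 -0.742] cam [ 0.471 -0.164  0.454] camz [ 0.01 -0.3  -0.95]
slot_floor recognise [([0.4931, -0.2236, 0.06], 0.95)]
slot_floor mark_of [([0.4916, -0.23, 0.0119], 0.77)]
cassette recognise []
cassette mark_of []
```

View pics/w1.png

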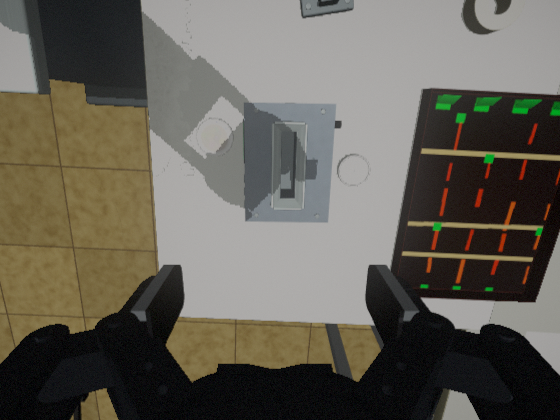

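The wrist view shows the reader top at corners (249,103) to (330,222), with the lip frame at about (272..306, 122..210). I'll compute its pose from an enlarged crop.

```bash
python3 - <<'E'
from h import *
im=cv2.imread('pics/w1.png')[95:230,235:345];cv2.imwrite('pics/w1c.png',cv2.resize(im,None,fx=4.4,fy=4.4,interpolation=cv2.INTER_CUBIC))
P=[px('pics/w1.npz',u,v,.058) for u,v in((249,103),(335,103),(330,222),(245,222))]
print(np.round(P,4),np.mean(P,0))
P=[px('pics/w1.npz',u,v,.072) for u,v in((274,122),(306,122),(303,210),(272,210))]
print(np.round(P,4),np.mean(P,0))
E
```

```text
[[ 0.4401 -0.1588  0.058 ]
 [ 0.5423 -0.1537  0.058 ]
 [ 0.5517 -0.3038  0.058 ]
 [ 0.4386 -0.3095  0.058 ]] [ 0.49316153 -0.23145965  0.058     ]
[[ 0.4709 -0.1786  0.072 ]
 [ 0.5082 -0.1768  0.072 ]
 [ 0.5129 -0.2845  0.072 ]
 [ 0.4736 -0.2864  0.072 ]] [ 0.49140676 -0.23157568  0.072     ]
```

View pics/w1c.png

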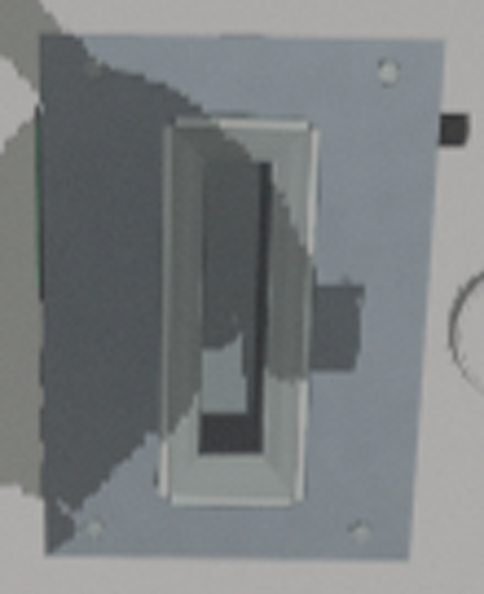

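Call:
servo_tool([
  [[0,35,0],[0,0,0.02],85],
  [[0,40,0],[0,0,0.02],85],
  [[0,40,0],[0,0,0.02],85],
  [[0,40,0],[0,0,0.02],85],
  [[0,40,0],[0,0,0.02],85],
  [[0,40,0],[0,0,0.02],85],
  [[0,0,0],[0,0,0],85],
  [[0,0,0],[0,0,0],85],
])

```text
time_s: 3.2
eef_pos: [0.4749, -0.0061, 0.3193]
eef_rot: [0.0, 0.644, 0.765, -0.0]
force: [0.1, 0.5, -0.4]
width: 0.0849
finger_force: 0.0
```

```bash
python3 -c "
from h import *
look('pics/w2.png',['cassette','cover_plate'])"
```

```text
3.2 [ 0.4749 -0.0061  0.3193] head 1.7411 z [-0.e+00 -3.e-04 -1.e+00] q [-0.263  0.197  1.331 -0.     1.613 -0.433] cam [0.462 0.069 0.454] camz [ 0.05 -0.29 -0.95]
cassette recognise [([0.5029, 0.0987, 0.0892], 0.89)]
cassette mark_of [([0.5028, 0.0948, 0.0093], 0.64)]
cover_plate recognise [([0.5161, 0.0031, 0.0948], 0.8)]
cover_plate mark_of [([0.5185, -0.0002, 0.0111], 0.95)]
```

View pics/w2.png

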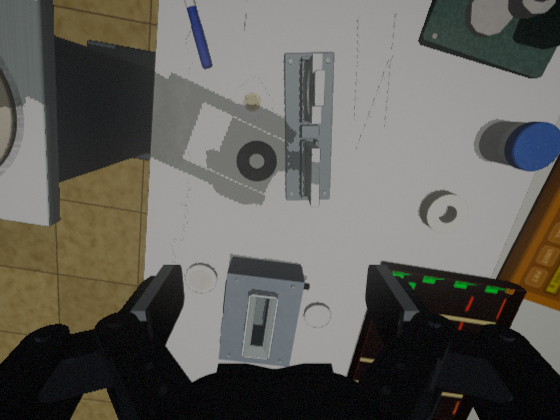

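The wrist view shows the rack at (285..333, 52..200), with the cover plate at its lower end, (315,170), and the cassette with its tab at the upper end, (318,85). I'll centre above the cassette for a second view.

Call:
servo_tool([
  [[8,26,0],[0,0,0.005],85],
  [[8,27,0],[0,0,0.005],85],
  [[8,27,0],[0,0,0],85],
  [[6,26,0],[0,0,0],85],
  [[0,0,0],[0,0,0],85],
  [[0,0,0],[0,0,0],85],
])

```text
time_s: 4.2
eef_pos: [0.5049, 0.0999, 0.3192]
eef_rot: [-0.0, 0.641, 0.768, -0.0]
force: [0.4, 0.1, -0.0]
width: 0.085
finger_force: 0.0
```

```bash
python3 -c "
from h import *
look('pics/w3.png',['cassette','cover_plate'])
im=cv2.imread('pics/w3.png')[60:260,190:390]
im=cv2.resize(im,None,fx=3,fy=3,interpolation=cv2.INTER_CUBIC);cv2.imwrite('pics/w3c.png',im)
for u,v in((270,100),(270,200)): print(px('pics/w3.npz',u,v,.115))
"
```

```text
4.2 [0.5049 0.0999 0.3192] head 1.7513 z [-3.e-04 -3.e-04 -1.e+00] q [-0.035  0.272  1.231 -0.     1.64  -0.215] cam [0.491 0.175 0.454] camz [ 0.05 -0.29 -0.95]
cassette recognise [([0.5016, 0.1047, 0.1055], 0.86)]
cassette mark_of [([0.5039, 0.0999, 0.0076], 0.78)]
cover_plate recognise [([0.5196, 0.014, 0.0949], 0.69)]
cover_plate mark_of [([0.5218, 0.0003, 0.0134], 0.69)]
[0.48512523 0.18291318 0.115     ]
[0.50359476 0.0788996  0.115     ]
```

View pics/w3c.png

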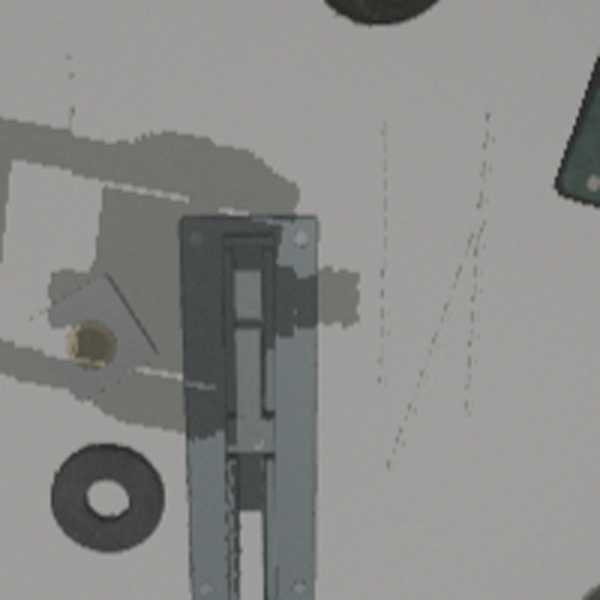

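In the w3 crop the tab top covers about (234..262, 320..412), which is full-image centre (273,182). The rack is at crop (182..316, 217 and below). I'll check the height by triangulating against w2.

```bash
python3 -c "
from h import *
im=cv2.imread('pics/w2.png')[40:220,260:360]
a=cv2.resize(im,None,fx=3.3,fy=3.3,interpolation=cv2.INTER_CUBIC)
im=cv2.imread('pics/w3.png')[125:215,240:310]
b=cv2.resize(im,None,fx=6.6,fy=6.6,interpolation=cv2.INTER_CUBIC)
cv2.imwrite('pics/both.png',np.hstack([a,b])); print(a.shape,b.shape)
for c in((235,322),(262,322),(262,412),(234,412),(248.3,367)): print(px('pics/w3.npz',190+c[0]/3,60+c[1]/3,.115).round(4))
"
```

```text
(594, 330, 3) (594, 462, 3)
[0.4954 0.1147 0.115 ]
[0.505  0.1165 0.115 ]
[0.5111 0.0834 0.115 ]
[0.5009 0.0815 0.115 ]
[0.5031 0.0993 0.115 ]
```

View pics/both.png

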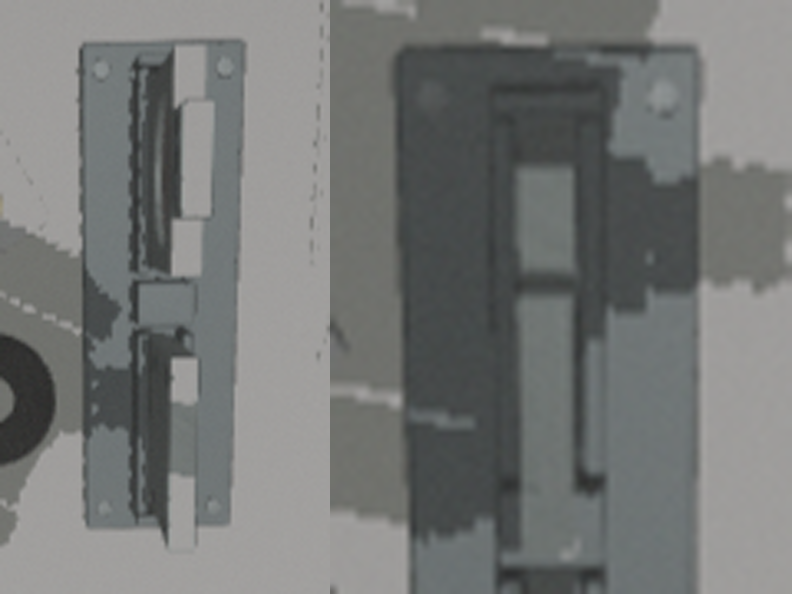

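The left half (w2) shows the tab top at crop corners (182,99) to (210,218). In the right half (w3) its upper edge is at crop v=293, u 520..577. I'll triangulate.

```bash
python3 -c "
from h import *
def ray(f,u,v):
    a=px(f,u,v,0);c=np.load(f)['W'][:3,3];d=a-c;return c,d/np.linalg.norm(d)
def tri(*rs):
    A=sum(np.eye(3)-np.outer(d,d) for c,d in rs);b=sum((np.eye(3)-np.outer(d,d))@c for c,d in rs);return np.linalg.solve(A,b)
L=lambda u,v:ray('pics/w2.npz',260+u/3.3,40+v/3.3)
Rr=lambda u,v:ray('pics/w3.npz',240+(u-330)/6.6,125+v/6.6)
print('tab upper',tri(L(198,99),Rr(548,293)).round(4))
print('frame left-top end',tri(L(189,45),Rr(546,165)).round(4))
for c in((182,99),(214,99),(210,218),(180,217),(196.5,158)): print(px('pics/w2.npz',260+c[0]/3.3,40+c[1]/3.3,.115).round(4))
print(px('pics/w3.npz',273,169.4,.115))
# lip from w1 & w2 triangulated
W=lambda u,v:ray('pics/w1.npz',u,v)
V=lambda u,v:ray('pics/w2.npz',u,v)
P=[tri(W(*a),V(*b)) for a,b in(((272.5,122.7),(248,291)),((307.3,122.7),(278,293)),((303.6,209.3),(270,360)),((271.4,208),(242,357)))]
print(np.round(P,4),np.mean(P,0))
"
```

```text
tab upper [0.5006 0.1133 0.1139]
frame left-top end [0.4969 0.1311 0.0917]
[0.4955 0.1124 0.115 ]
[0.5049 0.114  0.115 ]
[0.5111 0.0806 0.115 ]
[0.5018 0.0793 0.115 ]
[0.5033 0.0969 0.115 ]
[0.50076695 0.11341642 0.115     ]
[[ 0.4679 -0.1799  0.0615]
 [ 0.5103 -0.178   0.0583]
 [ 0.5146 -0.2832  0.0729]
 [ 0.4733 -0.2828  0.0751]] [ 0.49152281 -0.23098586  0.06695299]
```

Call:
servo_tool([
  [[-1.5,-3,-45],[0,0,0],85],
  [[0,0,-45],[0,0,0],60],
  [[0,0,-45],[0,0,0],45],
  [[0,0,-40],[0,0,0],40],
  [[0,0,-30],[0,0,0],40],
  [[0,0,-20],[0,0,0],40],
  [[0,0,0],[0,0,0],40],
  [[0,0,0],[0,0,0],40],
], newtons=40)

```text
time_s: 5.45
eef_pos: [0.5039, 0.0974, 0.0952]
eef_rot: [0.001, 0.64, 0.768, 0.0]
force: [0.9, -0.4, -0.1]
width: 0.0403
finger_force: 0.0
```

Call:
servo_tool([
  [[0,0,-1],[0,0,0],25],
  [[0,0,0],[0,0,0],16],
  [[0,0,0],[0,0,0],4],
  [[0,0,0],[0,0,0],4],
  [[0,0,0],[0,0,0],4],
  [[0,0,0],[0,0,0],4],
])

```text
time_s: 6.2
eef_pos: [0.5036, 0.0976, 0.0938]
eef_rot: [0.0, 0.64, 0.768, 0.0]
force: [-1.4, 0.1, 6.0]
width: 0.0094
finger_force: 39.8
```

```bash
python3 -c "
from h import *
look('pics/w4.png',['cassette'])"
```

```text
6.2 [0.5036 0.0976 0.0938] head 1.7518 z [ 9.e-04 -1.e-04 -1.e+00] q [-0.04   0.476  1.616 -0.     1.048 -0.221] cam [0.49  0.173 0.229] camz [ 0.05 -0.29 -0.95]
cassette recognise [([0.5034, 0.1109, 0.106], 0.61), ([0.5152, 0.0363, 0.0761], 0.41)]
cassette mark_of [([0.5052, 0.0964, 0.0094], 0.67)]
```

View pics/w4.png

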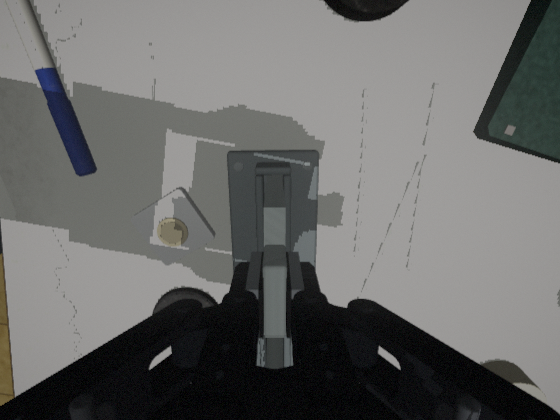

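The tab is held between the pads at about (275,290), and the opening is 9.4 mm at 40 N. Now I'll lift it straight up.

Call:
servo_tool([
  [[0,0,6],[0,0,0],4],
  [[0,0,12],[0,0,0],4],
  [[0,0,15],[0,0,0],4],
  [[0,0,22],[0,0,0],4],
  [[0,0,30],[0,0,0],4],
  [[0,0,30],[0,0,0],4],
  [[0,0,15],[0,0,0],4],
  [[0,0,0],[0,0,0],4],
], newtons=50)

```text
time_s: 7.35
eef_pos: [0.5037, 0.0976, 0.2246]
eef_rot: [0.001, 0.64, 0.768, 0.001]
force: [-0.8, 0.7, -1.7]
width: 0.0091
finger_force: 49.0
```

Call:
servo_tool([
  [[-1,-15,0],[0,0,-0.01],4],
  [[-1,-30,0],[0,0,-0.015],4],
  [[-1,-38,0],[0,0,-0.015],4],
  [[-1,-40,0],[0,0,-0.015],4],
  [[-1,-40,0],[0,0,-0.015],4],
  [[-1,-40,0],[0,0,-0.015],4],
  [[-1,-40,0],[0,0,-0.015],4],
  [[-1,-38,0],[0,0,-0.015],4],
  [[-2,-30,0],[0,0,-0.015],4],
  [[-2,-18,0],[0,0,-0.01],4],
  [[0,0,0],[0,0,0],4],
  [[0,0,0],[0,0,0],4],
])

```text
time_s: 8.85
eef_pos: [0.4913, -0.2305, 0.2232]
eef_rot: [-0.0, 0.692, 0.722, 0.0]
force: [0.3, 0.5, -1.0]
width: 0.009
finger_force: 48.9
```

```bash
python3 -c "
from h import *
look('pics/w5.png',['slot_floor','cassette'])
im=r.get_image('top')
for t in('slot_floor','cassette'): print([(np.round(d['xyz'],4),d['confidence']) for d in r.mark_of('top',t)])
cv2.imwrite('pics/t5.png',im)
"
```

```text
8.85 [ 0.4913 -0.2305  0.2232] head 1.6125 z [-4.e-04  6.e-04 -1.e+00] q [-0.657  0.38   1.346  0.     1.416 -0.699] cam [ 0.488 -0.154  0.358] camz [ 0.01 -0.3  -0.95]
slot_floor recognise [([0.4916, -0.2132, 0.0588], 0.6)]
slot_floor mark_of [([0.4918, -0.2298, 0.0113], 0.59)]
cassette recognise []
cassette mark_of [([0.4911, -0.23, 0.1384], 0.62)]
[(array([ 0.4842, -0.2287,  0.0109]), 0.71)]
[(array([ 0.4941, -0.2301,  0.1386]), 0.5)]
```

View pics/w5.png

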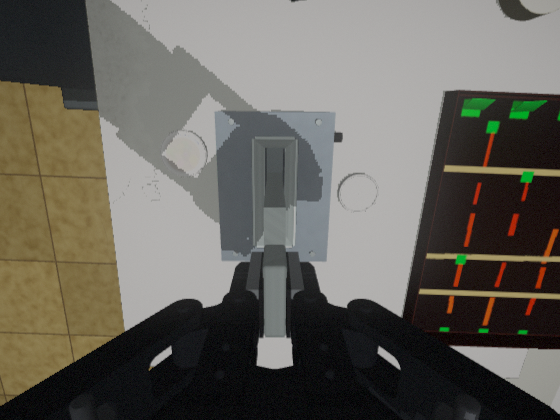

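The held cassette is at column 275 and the slot lips span 253..297, so they are lined up. I'll descend into the funnel.

Call:
servo_tool([
  [[0,-1,-20],[0,0,0],4],
  [[0,0,-25],[0,0,0],4],
  [[0,0,-20],[0,0,0],4],
  [[0,0,-10],[0,0,0],4],
  [[0,0,-8],[0,0,0],4],
  [[0,0,-7],[0,0,0],4],
  [[0,0,-5],[0,0,0],4],
  [[0,0,0],[0,0,0],4],
])

```text
time_s: 10.25
eef_pos: [0.4914, -0.2324, 0.1282]
eef_rot: [-0.0, 0.692, 0.721, -0.0]
force: [-0.3, 0.4, -1.2]
width: 0.0094
finger_force: 48.9
```

No contact force so far. The underside is at about z = 0.044, already inside the slot.

Call:
servo_tool([
  [[0,0,-7],[0,0,0],4],
  [[0,0,-7],[0,0,0],4],
  [[0,0,-7],[0,0,0],4],
  [[0,0,-5],[0,0,0],4],
  [[0,0,-3],[0,0,0],4],
  [[0,0,-2],[0,0,0],4],
  [[0,0,0],[0,0,0],4],
])

```text
time_s: 11.12
eef_pos: [0.4914, -0.2324, 0.0973]
eef_rot: [0.0, 0.692, 0.721, -0.0]
force: [-0.3, -0.6, -0.7]
width: 0.0094
finger_force: 48.9
```

Call:
servo_tool([
  [[0,0,-1.5],[0,0,0],4],
  [[0,0,-1.5],[0,0,0],4],
  [[0,0,-0.5],[0,0,0],4],
  [[0,0,0],[0,0,0],4],
  [[0,0,0],[0,0,0],4],
])

```text
time_s: 11.75
eef_pos: [0.4914, -0.2324, 0.0939]
eef_rot: [0.0, 0.692, 0.721, -0.0]
force: [-0.9, -0.6, 0.3]
width: 0.0095
finger_force: 48.9
```

Call:
servo_tool([
  [[0,0,-0.7],[0,0,0],4],
  [[0,0,-0.5],[0,0,0],4],
  [[0,0,0],[0,0,0],4],
  [[0,0,0],[0,0,0],4],
])

```text
time_s: 12.25
eef_pos: [0.4916, -0.2324, 0.0938]
eef_rot: [0.001, 0.692, 0.722, 0.0]
force: [-2.6, 2.7, 10.6]
width: 0.0094
finger_force: 50.6
```

The upward force rose to 10.6 N and z stopped, so it's on the floor. I'll release gently, then retreat.

Call:
servo_tool([
  [[0,0,0.8],[0,0,0],4],
  [[0,0,0],[0,0,0],14],
  [[0,0,0],[0,0,0],24],
  [[0,0,0],[0,0,0],36],
  [[0,0,0],[0,0,0],45],
  [[0,0,10],[0,0,0],45],
  [[0,0,25],[0,0,0],45],
  [[0,0,40],[0,0,0],45],
  [[0,0,40],[0,0,0],45],
  [[0,0,30],[0,0,0],45],
  [[0,0,0],[0,0,0],45],
  [[0,0,0],[0,0,0],45],
])

```text
time_s: 13.75
eef_pos: [0.4911, -0.2321, 0.2379]
eef_rot: [-0.001, 0.692, 0.721, -0.0]
force: [0.9, 0.6, -0.8]
width: 0.0448
finger_force: 0.0
```

```bash
python3 -c "
from h import *
look('pics/w6.png',['slot_floor','cassette'])
r.get_image('scene')
for t in('cassette','cover_plate'): print([(np.round(d['xyz'],4),d['confidence']) for d in r.mark_of('scene',t)])
cv2.imwrite('pics/s6.png',r.get_image('scene'))
a=cv2.imread('pics/w6.png')[:,100:460];b=cv2.imread('pics/s6.png')[100:310,180:380]
cv2.imwrite('pics/end.png',np.hstack([a,cv2.resize(b,(400,420))]))
"
```

```text
13.75 [ 0.4911 -0.2321  0.2379] head 1.6118 z [-9.e-04  7.e-04 -1.e+00] q [-0.66   0.37   1.318 -0.     1.454 -0.701] cam [ 0.488 -0.156  0.373] camz [ 0.01 -0.3  -0.95]
slot_floor recognise [([0.4894, -0.2202, 0.0582], 0.88)]
slot_floor mark_of [([0.4938, -0.2294, 0.0113], 0.93)]
cassette recognise [([0.4948, -0.2224, 0.1078], 0.89)]
cassette mark_of [([0.4922, -0.2329, 0.01], 0.65)]
[(array([ 0.4908, -0.2332,  0.0084]), 0.77)]
[(array([0.5213, 0.0019, 0.0092]), 0.91)]
```

View pics/end.png

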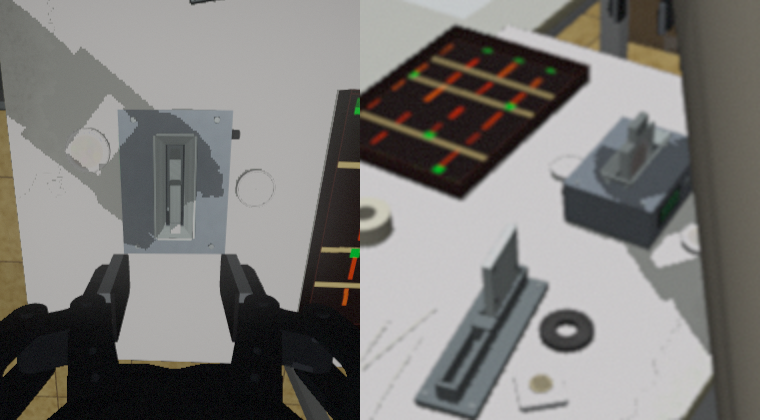

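The cassette stands upright in the slot, at (175,185) on the left and (635,145) on the right. The cover plate is still in the rack at (500,270), and the gripper is clear of everything.

```bash
python3 -c "
from station import r
print(r.sign_off())"
```

```text
the job is handed in; nothing more can be done
None
```

The cassette is at the bottom of the reader's slot, lowered until it touched the floor before release, the cover plate still stands in the rack, and I handed the job in at about 14 s (no verdict was returned).

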